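# Refit the volume knob on a desktop monitor controller

## Robot

A 6-joint arm with a two-finger parallel gripper is mounted at the origin on the work surface. World frame = base frame: x ahead of the robot, y to its left, z up, the work surface at z = 0. Lengths are in mm, angles in rad, forces in N, time in s.
With the tool pointing down it reaches from about 350 to 775 mm from the base axis. Payload 7.3 kg.
Tool frame: the origin (TCP) lies at the very end of the fingers, on their centre line; the grasp point (between the pads) lies 19 mm behind it (bot.grip_point_offset is the distance from the TCP to the grasp point, in mm); z points along the fingers, y is the line along which they close (so a half turn about z gives the same grasp; the last joint's range is limited). The gripper opens to 92 mm and grips with 3 to 60 N. Pads are 19 mm wide; open, the fingers measure 130 mm over their backs; the gripper's body (75 mm by 190 mm) begins 47 mm behind the grasp point.
Start: joints at [-1.278, 0.342, 1.524, -0, 1.275, -0.146], TCP at [223.072, -475.272, 226.741] pointing down, gripper open.
Joint ranges: [-2.53, 2.53], [-0.77, 2.02], [0.04, 2.7], [-1, 4.14], [0.28, 2.66], [-3.11, 3.11]. Speed limits (rad/s): [2.57, 2.57, 3.14, 3.14, 3.14, 3.14].

## Interface

Orientations are given as [roll, pitch, yaw] about the fixed x, y, z axes, in that order (R = Rz(yaw) Ry(pitch) Rx(roll)).
In Python, from plant import bot gives the robot as it stands. The module is installed in compiled form; this text tells all that it offers.
- The arm moves only by the shell command python3 -m jog 'ROWS' [OPENING]. ROWS is JSON, a list of rows, each a list of 6 numbers: the shift along the tool's x, y, z in mm, then the turn, a rotation vector about the tool's x, y, z in rad. In form: [[dx, dy, dz, rx, ry, rz], ...]. A call has 1 to 12 rows; each row shifts and turns the commanded pose from where the row before left it, along the tool's axes as they then stand; what a row does not reach is not made up. A row lasts 1/10 s, in which the tool goes at most 50 mm and 8.59 degrees, less where a joint would pass 70% of its speed; a pose out of reach is approached as far as the arm can. A call with a gripper value outside its range is refused whole. OPENING is the opening in per cent of the stroke, from 0 (shut) to 100 (fully open), set as the call begins (- or left out, the last holds). The fingers move at their own pace and stop on an object; the grip force is fixed at half the most. Time passes only in rows, so rows that do not move let the fingers close. It gives the time, the measured TCP pose, the force, the opening and the grip force at its end, in the units of the state.
- bot.get_obs(): the state, without advancing time (a new reading comes with each control period).
- bot.capture(name): name is "side" or "top"; returns the picture (400x640x3 uint8, red, green, blue); there is no depth.
- bot.camera_model(name): a dict with "fx", "fy", "cx", "cy" (pixels), "position" and "orientation" of the camera in the world. Camera axes: x right, y down, z forward; pixel columns grow to the right and rows downward; lengths in mm; the calibration is good to about 2 mm. A picture is of the moment at which its call begins. camera_model takes no time and is no camera call.
- bot.close_job(): hands the job in; it is judged then, once.
Trained networks look in the newest picture that a camera, given by its name, has taken for a name from the list of things; names that differ only in an ending like _2 or _b are one class to them, and where a whole thing is asked for, a point or a joint stands for the part that bears it (a point fixed in the world has none). Each returns a list of dicts, best first, with "p" (0 to 1); they miss things now and then, are a little off and sometimes report something else, mostly with a low value. They report only what shows in the picture. A call takes as long as a camera call. They do not tell look-alikes from the thing itself.
- bot.outline_of(target, camera): "mask" (400x640 bool, what is visible of it) and "pixel" ([column, row] in pixels, amid what is visible of it).
The state is a dict: "time": time; "joint_positions": joint angles; "dq": joint speeds; "tau": joint torques, N m; "tool_pos": TCP position; "tcp_rot": TCP orientation; "contact_force": force on the tool from outside, world axes, zero at the start; "moment": the same for the moment, N m; "grip_width": finger opening in mm; "finger_force": force on a finger pad.
Only numpy, scipy, OpenCV 4.12 (cv2) and the standard library are available. Lean on these libraries where they do the work, as an engineer would, in place of code of your own. Each camera call takes 0.05 s, during which the arm holds its last target. There are 200 camera calls.

## Task

Slide the loose aluminium controller box across the desk, without lifting it, until it sits squarely inside the yellow taped outline; then pick up its blue-topped knob, turn it so that the white line lies over the flat of the bare D-shaft (towards the white tick), and push it fully onto the shaft. Keep pressing the knob so that the sprung push switch under the shaft stays fully down, and finish like that, with the fingers still pressing or holding it down: do not let go. Leave everything else on the desk where it is.

Things in the scene. Friction and masses are not known exactly. Their poses are not given: they have to be found in the camera images.
- controller: Controller: loose aluminium box with grey top, 130 (its x) x 150 (its y) x 45 mm tall, 0.5 to 1.1 kg, standing on the desk; origin at the centre of its underside, z up. Too wide to grip; its plain upright sides can be pushed. Its bare shaft stands at the centre of its top.
- outline (a point): Centre, at desk height, of the outline: flat yellow tape corners of no thickness, with a yellow dot at this point. Inside they leave 160 (its x) x 180 mm (its y), so the box with 15 mm to spare on every side, box x along outline x. The box starts 130 to 190 mm away on the outline's +y side.
- shaft_top (a point): Top centre (on the axis) of the brass D-shaft, 14 mm across, one flat 3 mm from the axis, 20 mm above the box's top (65 mm above the desk); top 2 mm tapered in by 1.5 mm. z up; x points squarely out of the flat, as does the white tick on the flat black collar (40 mm) at its foot. It turns in the box with 0.03 N m friction and stays where left; it sinks when pushed (joint push).
- push (a joint): Push switch under the shaft: 0 = up, 0.005 m = pushed fully down to its stop. Spring return: starts to sink at about 1.2 N, about 7 N at the bottom; springs up when let go.
- knob: Knob standing on the desk, about 60 g, origin at the centre of its underside, z up. Fluted black skirt 46 mm across, 0 to 14 mm high; blue disc 48 mm across up to 17 mm; blue grip bar 44 long (x), 16 wide (y), 17 to 41 mm high. White line on the bar's top from the middle to its +x end. Fully on, its underside is 6 mm above the box's top (1 mm with the switch down).
- knob_socket (a point): Centre of the ceiling of the D-bore in the knob's underside, 14 mm up on its axis; meets point shaft_top when the knob is fully on. Bore 16 mm across, 14 mm deep, its flat 4 mm from the axis on the knob's +x side, under the white line: 1 mm clear of the shaft all round, so it goes on only with the knob's x along the shaft's x within about 9 degrees.
- knob_pointer (a point): Outer end of the white line, top of the bar's +x end: 22 mm along the knob's x, 41 mm above its underside.
- mug: Bystander, loose, leave it alone: white ceramic mug, 80 mm across, 90 mm tall. Origin at the centre of its underside.
- tape_roll: Bystander, loose, leave it alone: yellow roll of tape lying flat, 90 mm across, 24 mm tall. Origin at the centre of its underside.
- cleaner: Bystander, loose, leave it alone: blue spray can with red cap, 60 mm across, 140 mm tall. Origin at the centre of its underside.
- pick_tin: Bystander, loose, leave it alone: round red tin, 60 mm across, 22 mm tall. Origin at the centre of its underside.
- screwdriver: Bystander, loose, leave it alone: screwdriver lying flat, 170 mm long.
- pedal: Bystander, loose, leave it alone: green effects pedal, 115 x 68 x 45 mm (57 mm over its knobs). Origin at the centre of its underside.
There are look-alikes about, which are no part of the job. What is shaped like the controller but purple or turquoise is not meant.

How it is judged:
By the outcome, as a careful person would: the job done as asked, in the order asked, and still so for the second after the job is handed in, while the arm keeps its last pose, push and grip.
It also fails if it takes over 56 s, if anything falls off the work surface, if the arm or the gripper's body presses on something with over 40 N, if the wrist force passes 120 N, or if a joint passes its speed limit or range.

## Working session

There is one attempt and no reset: what is moved stays moved. The work goes in short steps, Python scripts to look and compute and a shell command to move; the robot and the scene stay as the last step left them, time stands still between calls to the robot, and variables do not carry over. Pictures are saved under pics/ and viewed, at most 10 in all, crops included, and the job is handed in when it is done.

```bash
mkdir -p pics; python3 - <<'E'
from plant import bot
import cv2
for c in("top","side"):
    im=bot.capture(c); cv2.imwrite(f"pics/{c}0.png",im[...,::-1]); print(c,bot.camera_model(c))
print({k:v for k,v in bot.get_obs().items() if k in("time","tool_pos","tcp_rot","grip_width")},bot.grip_point_offset)
E
```

```text
top {'fx': 396.67625884049073, 'fy': 396.67625884049073, 'cx': 323.4516956358093, 'cy': 198.245443274045, 'position': array([ 437.28012008,  -11.2953144 , 1213.27439516]), 'orientation': array([-3.02312142, -0.00430577, -1.55954673])}
side {'fx': 491.1840745569182, 'fy': 491.1840745569182, 'cx': 319.4175386651728, 'cy': 193.74477171307575, 'position': array([  383.79481542, -1165.51709325,   987.49420384]), 'orientation': array([-2.22996061e+00,  4.32158077e-04, -1.55151804e-01])}
{'time': 0.1, 'tool_pos': array([ 222.95458265, -474.91054742,  226.12930891]), 'tcp_rot': array([-3.14025824e+00, -1.63733213e-04,  4.38800014e-01]), 'grip_width': 91.63805716825466} 18.8
```

View pics/top0.png

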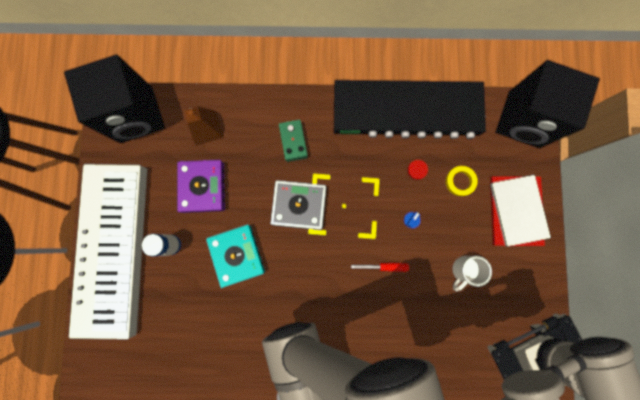

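View pics/side0.png

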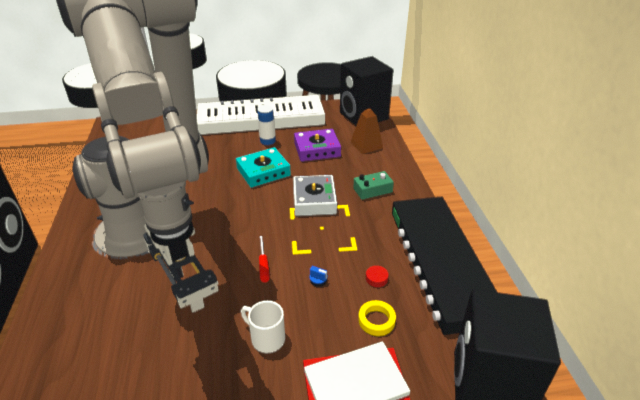

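The top view shows the grey box at (298,204), the outline dot at (344,206), the knob at (412,219), and purple and turquoise look-alikes to the left. The side view shows the box at (315,195) and the knob at (318,275). The path between box and outline is clear.

```bash
cat >h.py <<'E'
from plant import bot
import numpy as np,cv2
from scipy.spatial.transform import Rotation as R
from scipy.optimize import minimize
CM={c:bot.camera_model(c) for c in("top","side")}
def proj(c,P):
    m=CM[c];q=(np.atleast_2d(P)-m["position"])@R.from_euler("xyz",m["orientation"]).as_matrix()
    return np.c_[m["fx"]*q[:,0]/q[:,2]+m["cx"],m["fy"]*q[:,1]/q[:,2]+m["cy"]]
def unproj(c,px,z):
    m=CM[c];px=np.atleast_2d(px).astype(float)
    d=np.c_[(px[:,0]-m["cx"])/m["fx"],(px[:,1]-m["cy"])/m["fy"],np.ones(len(px))]@R.from_euler("xyz",m["orientation"]).as_matrix().T
    return m["position"]+d*((z-m["position"][2])/d[:,2])[:,None]
def sil(c,P):
    h=cv2.convexHull((proj(c,P)*16).astype(np.float32)).round().astype(np.int32)
    im=np.zeros((400,640),np.uint8);cv2.fillConvexPoly(im,h,255,cv2.LINE_AA,4);return im/255.
BOX=np.array([[sx*65,sy*75,z] for sx in(-1,1) for sy in(-1,1) for z in(0,45)],float)
t=np.linspace(0,2*np.pi,40)
DISC=np.array([[r*np.cos(a),r*np.sin(a),z] for r,z in((23,0),(24,14),(24,17)) for a in t])
BAR=np.array([[sx*22,sy*8,z] for sx in(-1,1) for sy in(-1,1) for z in(17,41)],float)
def place(P,p,z=0): return P@R.from_euler("z",p[2]).as_matrix().T+[p[0],p[1],z]
def fit(model,masks,p0):
    f=lambda p:sum(1-np.minimum(model(c,p),m).sum()/np.maximum(model(c,p),m).sum() for c,m in masks.items())
    s=np.array(p0)+np.array([[0,0,0],[12,0,0],[0,12,0],[0,0,.2]])
    r=minimize(f,p0,method="Nelder-Mead",options=dict(initial_simplex=s,xatol=.05,fatol=1e-5))
    return r.x,r.fun
boxm=lambda c,p:sil(c,place(BOX,p))
knobm=lambda c,p:np.maximum(sil(c,place(DISC,p)),sil(c,place(BAR,p)))
def near(name,c,px):
    L=[d for d in bot.outline_of(name,c) if np.hypot(*(np.array(d["pixel"])-px))<22]
    return L[0]["mask"].astype(float)
def crop(im,px,h=24,s=12):
    x,y=np.round(px).astype(int);return cv2.resize(im[y-h:y+h,x-h:x+h,::-1],None,fx=s,fy=s,interpolation=cv2.INTER_CUBIC)
E
python3 - <<'E'
from h import *
I={c:bot.capture(c) for c in("top","side")}
mk={"top":near("controller","top",(298,204)),"side":near("controller","side",(315,195))}
kk={"top":near("knob","top",(412,219)),"side":near("knob","side",(318,275))}
b0=unproj("top",(298,204),45)[0];k0=unproj("top",(412,219),20)[0]
for S in(mk,{"top":mk["top"]},{"side":mk["side"]}): print("box",fit(boxm,S,[b0[0],b0[1],0]))
for a in(-.8,0,.8,1.6): print("knob",fit(knobm,kk,[k0[0],k0[1],a]))
for c,rc in(("top",(300,165,390,245)),("side",(285,200,362,258))):
    h=cv2.cvtColor(I[c],cv2.COLOR_RGB2HSV);m=cv2.inRange(h,(22,150,110),(38,255,255))
    x0,y0,x1,y1=rc;ys,xs=np.nonzero(m[y0:y1,x0:x1]);w=unproj(c,np.c_[xs+x0,ys+y0],0)[:,:2]
    print(c,"outline rect",cv2.minAreaRect(w.astype(np.float32)))
    n,l,s,ce=cv2.connectedComponentsWithStats(m[y0:y1,x0:x1])
    for i in range(1,n): print(s[i,4],ce[i]+[x0,y0],unproj(c,ce[i]+[x0,y0],0)[0,:2].round(1))
cv2.imwrite("pics/z.png",np.vstack([np.hstack([crop(I["top"],(298,204),24,6),crop(I["top"],(412,219),12,12)]),np.hstack([crop(I["side"],(315,190),24,6),crop(I["side"],(318,275),12,12)])]))
E
```

```text
box (array([ 5.57432572e+02,  6.16018561e+01, -8.76420656e-02]), np.float64(0.16352803643958091))
box (array([ 5.56493504e+02,  5.96850999e+01, -7.40587126e-02]), np.float64(0.06270566124831034))
box (array([ 5.59538348e+02,  6.92554876e+01, -1.02278673e-01]), np.float64(0.07898250992555544))
knob (array([ 515.15558224, -281.2737354 ,   -0.54959206]), np.float64(0.45093478539008436))
knob (array([ 5.18513359e+02, -2.82826395e+02, -3.64893327e-01]), np.float64(0.45193819308791927))
knob (array([ 517.46799482, -281.20346738,    0.81429234]), np.float64(0.5047367976700454))
knob (array([ 516.77553611, -281.15002685,    2.46162079]), np.float64(0.4474318340287755))
top outline rect ((560.0443725585938, -77.4304428100586), (209.77359008789062, 191.57920837402344), 86.35206604003906)
142 [319.63380282 177.01408451] [647.9  -2.3]
183 [372.51912568 183.67213115] [ 629.  -166.3]
25 [343.76 205.68] [559.5 -77.6]
195 [369.30769231 231.97435897] [ 479.8 -156. ]
109 [317.24770642 231.95412844] [478.    2.9]
side outline rect ((560.45458984375, -72.90048217773438), (208.08114624023438, 186.77438354492188), 86.44613647460938)
77 [344.14285714 208.79220779] [645.5   5.1]
55 [291.8        213.29090909] [479.7   8.7]
11 [321.36363636 227.90909091] [560.2 -73.1]
126 [349.54761905 245.78571429] [ 628.4 -162.1]
124 [298.21774194 249.21774194] [ 480.2 -153.2]
```

View pics/z.png

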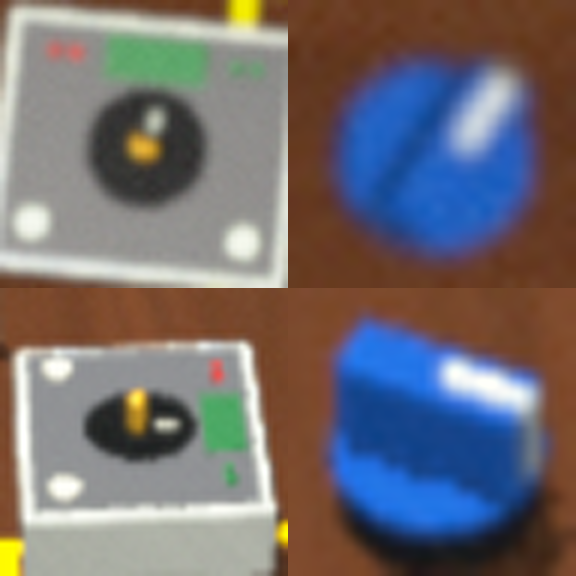

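The zoomed crop shows the box's white tick slightly right of "up" from the collar (knob-x near -17°). The knob's white line points up-right (about -31°), which agrees with the fitted yaw of -0.55. Box is at about (557, 63) and outline at about (560, -75, yaw -0.063). Now I'll move behind the box's +y face.

```bash
python3 -m jog '[[24,-18,0,0,0,0],[24,-18,0,0,0,0],[24,-18,0,0,0,0],[24,-18,0,0,0,0],[24,-18,0,0,0,0],[24,-18,0,0,0,0],[24,-18,0,0,0,0],[24,-18,0,0,0,0],[24,-18,0,0,0,0],[24,-18,0,0,0,0],[24,-18,0,0,0,0],[24,-18,0,0,0,0]]' 55; python3 -m jog '[[25,-19,0,0,0,0],[25,-19,0,0,0,0],[25,-19,0,0,0,0],[25,-19,0,0,0,0],[25,-19,0,0,0,0],[25,-19,0,0,0,0],[25,-19,0,0,0,0],[25,-19,0,0,0,0],[25,-19,0,0,0,0],[25,-19,0,0,0,0],[25,-19,0,0,0,0],[20,-15,0,0,0,0]]'; python3 -m jog '[[0,0,0,0,0,-0.134],[0,0,0,0,0,-0.134],[0,0,0,0,0,-0.134],[0,0,0,0,0,-0.134],[0,0,0,0,0,-0.134],[0,0,0,0,0,-0.134],[0,0,0,0,0,-0.134],[0,0,0,0,0,-0.134],[0,0,0,0,0,0],[0,0,0,0,0,0]]'
```

```text
time: 1.6
tool_pos: [392.5, -156.3, 226.9]
tcp_rot: [3.141, -0.0, 0.439]
contact_force: [0.7, -1.0, -1.0]
grip_width: 50.6
finger_force: 0.0
time: 2.8
tool_pos: [564.4, 172.4, 226.5]
tcp_rot: [-3.142, -0.0, 0.44]
contact_force: [-0.8, -0.5, -0.3]
grip_width: 50.4
finger_force: 0.0
time: 3.8
tool_pos: [563.9, 170.7, 226.6]
tcp_rot: [-3.142, 0.0, 1.507]
contact_force: [-0.7, -1.2, 0.2]
grip_width: 50.4
finger_force: 0.0
```

```bash
python3 -m jog '[[0,0,30,0,0,0],[0,0,30,0,0,0],[0,0,30,0,0,0],[0,0,30,0,0,0],[0,0,30,0,0,0],[0,0,30,0,0,0],[0,0,20,0,0,0],[0,0,11,0,0,0],[0,0,0,0,0,0]]'; python3 -m jog '[[-5,0,0,0,0,0],[-5,0,0,0,0,0],[-5,0,0,0,0,0],[-5,0,0,0,0,0],[-5,0.4,0,0,0,0],[-5,0.4,0,0,0,0],[-5,0.4,0,0,0,0],[-5,0.4,0,0,0,0]]'
```

```text
time: 4.7
tool_pos: [563.1, 170.5, 14.4]
tcp_rot: [-3.139, 0.001, 1.509]
contact_force: [-0.4, 0.0, -0.1]
grip_width: 50.5
finger_force: 0.0
time: 5.5
tool_pos: [563.5, 131.4, 16.4]
tcp_rot: [3.14, -0.002, 1.51]
contact_force: [-0.4, 6.0, 2.0]
grip_width: 50.5
finger_force: 2.8
```

```bash
python3 -m jog '[[-8,0.7,0,0,0,0],[-9,0.8,0,0,0,0],[-9,0.8,0,0,0,0],[-9,0.8,0,0,0,0],[-9,0.8,0,0,0,0],[-9,0.8,0,0,0,0],[-9,0.8,0,0,0,0],[-9,0.8,0,0,0,0],[-9,0.8,0,0,0,0],[-8,0.7,0,0,0,0],[-4,0.4,0,0,0,0],[0,0,0,0,0,0]]'
cat >look.py <<'E'
from h import *
I={c:bot.capture(c) for c in("top","side")}
T=bot.get_obs()["tool_pos"]
g=[565,T[1]-84,-.065]
for c in I:
    px=proj(c,[g[0],g[1],45])[0]
    L=[d for d in bot.outline_of("controller",c) if np.hypot(*(np.array(d["pixel"])-px))<30]
    if L: print(c,"box",fit(boxm,{c:L[0]["mask"].astype(float)},g))
    # grey/white top face by colour: low saturation
    h=cv2.cvtColor(I[c],cv2.COLOR_RGB2HSV)
    m=cv2.inRange(h,(22,150,110),(38,255,255));w=unproj(c,np.argwhere(m)[:,::-1],0)[:,:2]
    s=np.hypot(w[:,0]-560,w[:,1]+75)<160; s&=np.hypot(w[:,0]-560,w[:,1]+75)>90
    print(c,"outline",cv2.minAreaRect(w[s].astype(np.float32)))
x=np.hstack([cv2.resize(I["top"][150:260,270:400,::-1],None,fx=3.08,fy=4),cv2.resize(I["side"][150:260,250:380,::-1],None,fx=3.08,fy=4)])
import time;cv2.imwrite(f"pics/l{int(T[1]*10)}.png",x);print(f"pics/l{int(T[1]*10)}.png",T)
E
python3 look.py
```

```text
time: 6.7
tool_pos: [566.1, 38.1, 16.3]
tcp_rot: [3.141, -0.0, 1.51]
contact_force: [-0.5, 2.2, 1.0]
grip_width: 50.3
finger_force: 0.8
top box (array([ 5.60155392e+02, -5.70741840e+01, -1.06693205e-02]), np.float64(0.458160392322741))
top outline ((562.072509765625, -111.31331634521484), (156.32467651367188, 191.853271484375), 81.83686828613281)
side box (array([ 5.63512163e+02, -4.11435557e+01, -9.55642228e-02]), np.float64(0.10869937828193899))
side outline ((560.641845703125, -67.64073181152344), (217.80972290039062, 186.78590393066406), 86.35686492919922)
pics/l381.png [565.9764449   38.14641709  15.97830149]
```

View pics/l381.png

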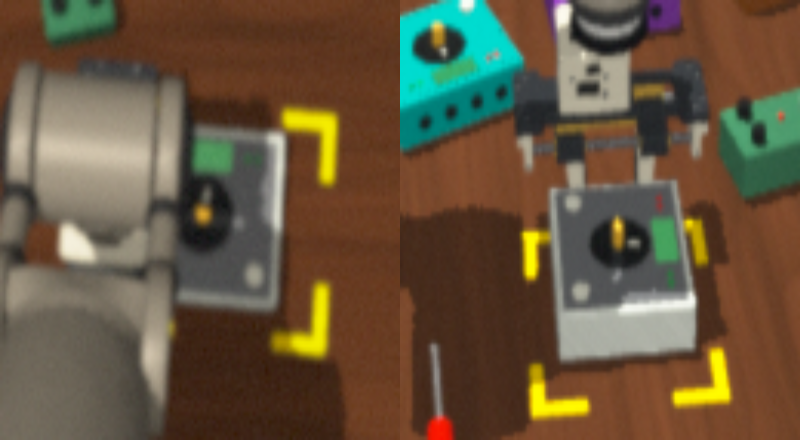

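```bash
python3 -m jog '[[-6,0,0,0,0,0],[-6,0,0,0,0,0],[-6,0,0,0,0,0],[-6,0,0,0,0,0],[-4,0,0,0,0,0],[-2,0,0,0,0,0],[0,0,0,0,0,0]]'; python3 -m jog '[[6,0,0,0,0,0],[12,0,0,0,0,0],[15,0,0,0,0,0],[0,0,-35,0,0,0],[0,0,-35,0,0,0],[0,0,-30,0,0,0],[-10,0,-30,0,0,0],[-40,-30,0,0,0,0],[-40,-30,0,0,0,0],[-40,-30,0,0,0,0],[-40,-30,0,0,0,0],[-40,-30,0,0,0,0]]'; python3 -m jog '[[-40,-30,0,0,0,0],[-40,-20,0,0,0,0],[-40,-10,0,0,0,0],[0,0,0,0,0,0]]' 100
```

```text
time: 7.6
tool_pos: [563.9, 8.3, 15.7]
tcp_rot: [-3.141, 0.0, 1.511]
contact_force: [0.2, 2.5, 0.5]
grip_width: 50.4
finger_force: 1.3
time: 8.8
tool_pos: [402.6, -159.5, 145.9]
tcp_rot: [3.141, 0.001, 1.512]
contact_force: [0.9, -1.2, 0.0]
grip_width: 50.2
finger_force: 0.0
time: 9.2
tool_pos: [336.1, -279.1, 146.1]
tcp_rot: [3.14, 0.003, 1.507]
contact_force: [-0.2, -0.3, 0.1]
grip_width: 78.0
finger_force: 0.0
```

The picture shows the box flush against both fingers and squarely between the corners, and I've since pushed it the rest of the way in. Next I check the placement, the tick and the knob.

```bash
cat >look2.py <<'E'
from h import *
I={c:bot.capture(c) for c in("top","side")}
g=[560,-75,-.065]; M={}
for c in I:
    px=proj(c,[g[0],g[1],45])[0]
    try: M[c]=near("controller",c,px); print(c,"box",fit(boxm,{c:M[c]},g))
    except Exception as e: print(c,e)
    h=cv2.cvtColor(I[c],cv2.COLOR_RGB2HSV)
    m=cv2.inRange(h,(22,130,90),(38,255,255));w=unproj(c,np.argwhere(m)[:,::-1],0)[:,:2]
    d=np.hypot(w[:,0]-560,w[:,1]+75);s=(d>85)&(d<150)
    print(c,"outline",cv2.minAreaRect(w[s].astype(np.float32)))
    # collar + tick: within 40 px-ish window, dark blob and bright pixels inside
    X=proj(c,[g[0],g[1],45])[0].astype(int);W=24
    v=h[X[1]-W:X[1]+W,X[0]-W:X[0]+W]
    dark=((v[...,2]<70)).astype(np.uint8)
    n,l,st,ce=cv2.connectedComponentsWithStats(dark)
    i=1+np.argmax(st[1:,4]);hull=cv2.convexHull(np.argwhere(l==i)[:,::-1].astype(np.int32))
    mm=np.zeros_like(dark);cv2.fillConvexPoly(mm,hull,1)
    cc=cv2.moments(mm,True);C=np.array([cc["m10"],cc["m01"]])/cc["m00"]
    mm=cv2.erode(mm,np.ones((3,3)))
    wt=(mm>0)*(v[...,1]<70)*np.clip(v[...,2].astype(float)-90,0,None)
    ys,xs=np.indices(wt.shape);t=np.array([(xs*wt).sum(),(ys*wt).sum()])/wt.sum()
    a=unproj(c,C+X-W,46)[0];b=unproj(c,t+X-W,46)[0]
    print(c,"collar",mm.sum(),a.round(1),"tick",b.round(1),"r",np.hypot(*(b-a)[:2]),"ang",np.arctan2(*(b-a)[1::-1]))
    # knob blue, white line
    P=proj(c,[516,-281,20])[0].astype(int);u=h[P[1]-14:P[1]+14,P[0]-14:P[0]+14]
    wl=((u[...,1]<120)&(u[...,2]>130)).astype(float)
    pts=np.argwhere(wl>0)[:,::-1]+P-14;q=unproj(c,pts,41)[:,:2]
    if len(q)>4:
        vx=cv2.fitLine(q.astype(np.float32),cv2.DIST_L2,0,.01,.01).ravel();print(c,"line n",len(q),"mid",q.mean(0),"ang",np.arctan2(vx[1],vx[0]))
    bl=((u[...,0]>95)&(u[...,0]<125)&(u[...,1]>120)); bl=(bl|(wl>0)).astype(np.uint8)
    full=np.zeros((400,640));full[P[1]-14:P[1]+14,P[0]-14:P[0]+14]=bl
    D2=DISC[40:]
    km=lambda c,p:np.maximum(sil(c,place(D2,p)),sil(c,place(BAR,p)))
    print(c,"knob",fit(km,{c:full},[516,-281,-.55]))
x=np.hstack([cv2.resize(I["top"][150:260,290:440,::-1],None,fx=2.66,fy=4),cv2.resize(I["side"][170:290,250:400,::-1],(400,440))])
cv2.imwrite("pics/m.png",x)
E
python3 look2.py
```

```text
top box (array([ 5.60344241e+02, -7.96198119e+01, -8.34169697e-02]), np.float64(0.05876932628802212))
top outline ((560.1560668945312, -76.97184753417969), (211.17164611816406, 192.0433349609375), 86.22645568847656)
top collar 197 [561.  -80.5  46. ] tick [573.6 -83.8  46. ] r 13.089282593264516 ang -0.2564943073345743
top line n 29 mid [ 528.3426213  -289.83009621] ang -0.9002292
top knob (array([ 5.18108025e+02, -2.82875802e+02, -4.90461878e-01]), np.float64(0.16421648344500106))
side box (array([ 5.62319592e+02, -7.40830883e+01, -7.28069605e-02]), np.float64(0.06334986431767597))
side outline ((560.7094116210938, -71.82828521728516), (210.25299072265625, 187.15011596679688), 86.44613647460938)
side collar 131 [561.4 -77.6  46. ] tick [575.  -76.7  46. ] r 13.619964755698128 ang 0.06056231958795947
side line n 31 mid [ 527.84483379 -284.50371605] ang -0.29356048
side knob (array([ 518.61462611, -280.13949423,   -0.70384153]), np.float64(0.1491250945315148))
```

View pics/m.png

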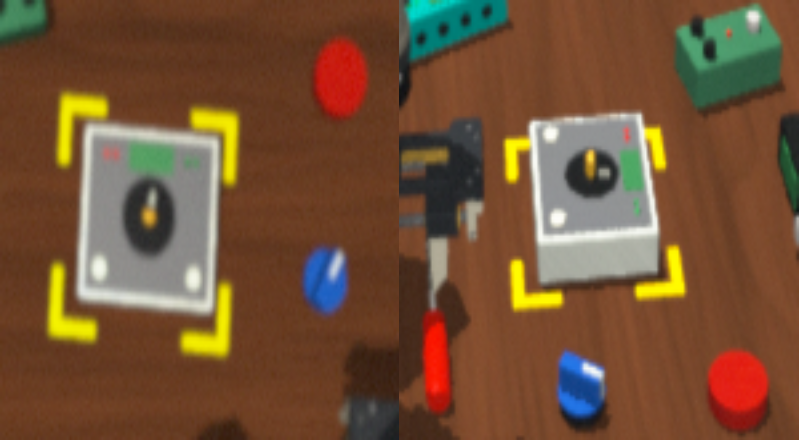

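Box sits inside the outline, about 2–3 mm off at most. Next I rectify the shaft and knob views to measure their angles.

```bash
cat >warp.py <<'E'
from h import *
def avg(c,n=6): return np.mean([bot.capture(c).astype(np.float32) for _ in range(n)],0)
def warp(c,I,cx,cy,z,half=28,N=290):
    # output: right=-y, up=+x
    W=np.array([[cx+half,cy+half,z],[cx+half,cy-half,z],[cx-half,cy-half,z],[cx-half,cy+half,z]])
    H=cv2.getPerspectiveTransform(proj(c,W).astype(np.float32),np.float32([[0,0],[N,0],[N,N],[0,N]]))
    o=cv2.warpPerspective(I,H,(N,N),flags=cv2.INTER_CUBIC);return np.clip(o,0,255).astype(np.uint8)[...,::-1].copy()
E
python3 - <<'E'
from warp import *
out=[]
for c in("top","side"):
    I=avg(c);s=warp(c,I,561,-77.5,46);k=warp(c,I,518,-281.5,41)
    np.save(f"/tmp/{c}.npy",I)
    for o in(s,k):
        for j in range(1,6):
            p=int(145+(j-3)*10*290/56);o[p,::6]=(255,255,0);o[::6,p]=(255,255,0)
    out.append(np.hstack([s,k]))
cv2.imwrite("pics/w.png",np.vstack(out))
E
```

```text
(no output)
```

View pics/w.png

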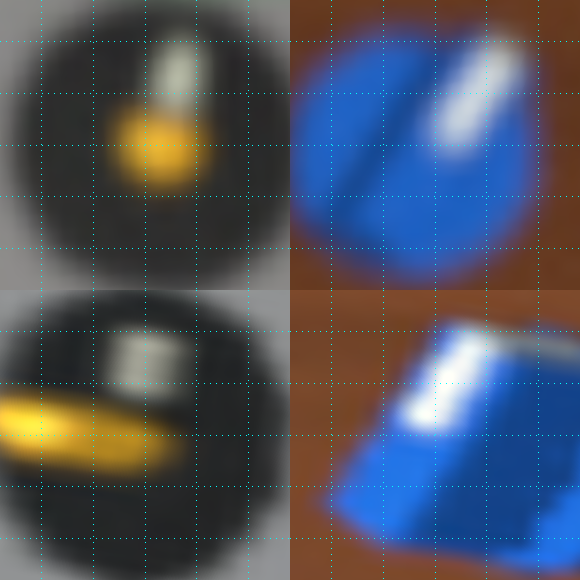

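```bash
python3 - <<'E'
from warp import *
from scipy.optimize import least_squares
N=600;half=30;s=N/(2*half)
for c in("top","side"):
    I=np.load(f"/tmp/{c}.npy");o=warp(c,I,561,-77.5,45,half,N).astype(float)
    g=o.mean(2);hs=cv2.cvtColor(o.astype(np.uint8),cv2.COLOR_BGR2HSV)
    # radial edges: subpixel half crossing
    C=np.array([300.,300.])
    for it in range(4):
        E=[]
        for a in np.linspace(0,2*np.pi,120,endpoint=False):
            if c=="side" and abs(np.angle(np.exp(1j*(a-np.pi))))<.6: continue
            r=np.arange(14*s,26*s);p=C[:,None]+r*np.array([[np.cos(a)],[np.sin(a)]])
            v=g[np.clip(p[1],0,N-1).astype(int),np.clip(p[0],0,N-1).astype(int)]
            i=np.argmax(np.convolve(v,np.r_[np.ones(10),-np.ones(10)],"same")[12:-12])+12
            E.append(C+r[i]*np.array([np.cos(a),np.sin(a)]))
        E=np.array(E);f=least_squares(lambda q:np.hypot(*(E-q[:2]).T)-q[2],[*C,200],loss="soft_l1",f_scale=5).x;C=f[:2]
    bg=np.median(g[np.hypot(*(np.indices((N,N))[::-1]-C[:,None,None]))<18*s])
    yy,xx=np.indices((N,N));d=np.hypot(xx-C[0],yy-C[1])
    wt=np.clip(g-bg-30,0,None)*(d<18*s)*(d>5*s)*(hs[...,1]<75)
    t=np.array([(xx*wt).sum(),(yy*wt).sum()])/wt.sum()
    w=lambda q:(561+half-q[1]/s,-77.5+half-q[0]/s)
    a,b=np.array(w(C)),np.array(w(t));D=b-a
    print(c,"centre",a,"R",f[2]/s,"tick",b,"r",np.hypot(*D),"ang",np.arctan2(D[1],D[0]))
    # brass centroid & extents at z=65
    o=warp(c,I,561,-77.5,65,half,N);hs=cv2.cvtColor(o,cv2.COLOR_BGR2HSV)
    m=((hs[...,1]>120)&(hs[...,2]>110)&(hs[...,0]>12)&(hs[...,0]<30)).astype(np.uint8)
    n,l,st,ce=cv2.connectedComponentsWithStats(m);i=1+np.argmax(st[1:,4])
    print(" brass@65",w(ce[i]),st[i]/s,cv2.minAreaRect(np.argwhere(l==i)[:,::-1].astype(np.float32)))
E
```

```text
top centre [560.14049229 -75.65608252] R 23.97605193843403 tick [572.27158613 -83.20365497] r 14.287382113355237 ang -0.5565598749784932
 brass@65 (np.float64(558.5430384412849), np.float64(-79.19910479199578)) [  23.6   24.7   16.6   15.1 1899. ] ((316.4114685058594, 327.29541015625), (167.85986328125, 138.87132263183594), 14.1621675491333)
side centre [561.66661399 -80.81199457] R 23.448173720349327 tick [574.22978531 -76.14321297] r 13.402641354155618 ang 0.35580800253477285
 brass@65 (np.float64(557.7309083507793), np.float64(-85.03554024191672)) [  21.3   25.7   34.5   14.3 3439.2] ((383.43243408203125, 335.9053955078125), (348.69024658203125, 119.68246459960938), 9.462321281433105)
```

```bash
python3 - <<'E'
from warp import *
from scipy.optimize import least_squares
N=600;half=30;s=N/(2*half)
for c in("top","side"):
    I=np.load(f"/tmp/{c}.npy");o=warp(c,I,561,-77.5,45,half,N).astype(float)
    g=o.mean(2);yy,xx=np.indices((N,N))
    w=lambda q:np.array((561+half-q[1]/s,-77.5+half-q[0]/s))
    # dark disc template: soft disc radius 20 mm, robust render fit (disc, blur, tick strip, ignoring brass)
    hs=cv2.cvtColor(o.astype(np.uint8),cv2.COLOR_BGR2HSV)
    brass=cv2.dilate(((hs[...,1]>90)&(hs[...,2]>60)).astype(np.uint8),np.ones((25,25)))
    sub=slice(None,None,6)
    def ren(q):
        X=(xx[sub,sub]-q[0])/s;Y=-(yy[sub,sub]-q[1])/s   # X=-y, Y=+x
        d=np.hypot(X,Y);sg=lambda t:1/(1+np.exp(-t/q[6]))
        u=Y*np.cos(q[2])-X*np.sin(q[2]); v=-(Y*np.sin(q[2]))-X*np.cos(q[2])
        im=q[3]+(q[4]-q[3])*sg(d-20)
        return im+q[5]*sg(u-q[7])*sg(q[8]-u)*sg(v+1.5)*sg(1.5-v),d
    def res(q):
        im,d=ren(q);return ((im-g[sub,sub])*((d<23)&(brass[sub,sub]==0))).ravel()
    for c0 in((300,300),(310,305)):
      f=least_squares(res,[*c0,-.15,40,140,150,1,8,18],loss="soft_l1",f_scale=8,diff_step=1e-3)
      print(c,"centre",w(f.x[:2]).round(2),"ang",f.x[2].round(3),f.x[3:].round(1),f.cost.round(0))
E
```

```text
top centre [558.22 -79.56] ang -0.26 [ 43.3  45.6 312.8   2.2  -2.9  23.4] 24591.0
top centre [559.89 -80.35] ang -0.237 [ 43.1  43.8 316.8   2.2  -4.9  21.4] 19578.0
side centre [558.24 -80.44] ang 0.259 [ 36.   46.2 438.1   2.7  12.3  22.9] 79579.0
side centre [559.99 -78.42] ang 0.166 [ 36.9  38.7 473.4   2.7  10.4  20.2] 46694.0
```

```bash
cat >tick.py <<'E'
from warp import *
from scipy.optimize import least_squares
K=5
for c in("top","side"):
    I=np.load(f"/tmp/{c}.npy");X=proj(c,[561,-77.5,45])[0].astype(int);W=16
    v=I[X[1]-W:X[1]+W,X[0]-W:X[0]+W];g=v.mean(2)
    off=(np.arange(2*W*K)+.5)/K-.5
    cc,rr=np.meshgrid(off+X[0]-W,off+X[1]-W)
    Pw=unproj(c,np.c_[cc.ravel(),rr.ravel()],45.5)[:,:2]
    d0=np.hypot(*(Pw-[561,-77.5]).T).reshape(2*W,K,2*W,K).mean((1,3))
    sat=(v.max(2)-v.min(2))>40
    ok=(d0<26)&~cv2.dilate(sat.astype(np.uint8),np.ones((3,3))).astype(bool)
    def ren(q):
        x,y=Pw[:,0]-q[0],Pw[:,1]-q[1];sg=lambda t:1/(1+np.exp(-t/.25))
        u=x*np.cos(q[2])+y*np.sin(q[2]);w=-x*np.sin(q[2])+y*np.cos(q[2])
        im=q[3]+(q[4]-q[3])*sg(np.hypot(x,y)-20)
        im=im+(q[5]-im)*sg(u-q[7])*sg(q[8]-u)*sg(w+q[9])*sg(q[9]-w)
        im=cv2.GaussianBlur(im.reshape(2*W*K,2*W*K),(0,0),abs(q[6])*K+.1)
        return im.reshape(2*W,K,2*W,K).mean((1,3))
    res=lambda q:((ren(q)-g)*ok).ravel()
    best=min((least_squares(res,[561,y0,a,40,135,210,.6,8,17,1.5],loss="soft_l1",f_scale=10,diff_step=1e-3,
       bounds=([550,-90,-1,0,90,150,.2,6,12,.8],[572,-65,1,80,200,255,1.5,11,19.8,3])) for a in(-.3,0) for y0 in(-80,-76)),key=lambda f:f.cost)
    print(c,ok.sum(),best.x.round(2),best.cost.round(0))
E
python3 tick.py
```

```text
top 182 [ 5.6106e+02 -7.9360e+01 -3.1000e-01  1.6020e+01  9.0000e+01  2.5500e+02
  1.5000e+00  6.0000e+00  1.8880e+01  3.0000e+00] 20777.0
side 107 [ 5.5768e+02 -8.1360e+01  2.7000e-01  3.1310e+01  9.0000e+01  2.5495e+02
  7.9000e-01  1.0720e+01  1.9800e+01  3.0000e+00] 14789.0
```

```bash
python3 - <<'E'
from warp import *
for c in("top","side"):
    I=np.load(f"/tmp/{c}.npy");X=proj(c,[561,-77.5,45])[0].astype(int);print(c,X)
    v=I[X[1]-10:X[1]+11,X[0]-12:X[0]+13]
    for r in v: print(" ".join("%3d%s"%(p.mean(),"*" if p.max()-p.min()>40 else " ") for p in r))
E
```

```text
top [344 203]
137  137  137  137  137  136  133  132  131  126  120  115  111  108  109  111  116  118  120  123  124  125  126  131  134 
138  138  138  139  137  136  135  133  128  117  107   97   90   86   87   93  100  105  114  123  129  131  131  133  134 
138  138  138  138  136  135  130  123  110   93   80   68   62   60   63   67   71   77   89  108  123  130  133  134  135 
138  138  138  138  136  130  119  100   80   64   53   47   47   48   59   69   61   55   63   83  103  120  131  133  134 
138  139  138  137  133  119   97   72   56   45   42   42   45   57   90  110   88   54   48   58   77  101  119  131  134 
139  139  138  136  127  104   74   53   45   45   43   41   50   77  128  153  118   65   43   45   56   79  104  124  134 
139  138  138  133  118   88   59   46   44   44   44   45   55   97  153  172  127   66   42   42   45   58   86  113  129 
139  139  138  128  104   74   50   45   44   45   43   46   62  107  157  165  118   61   41   43   42   48   70  102  126 
139  140  136  124   94   60   47   45   45   45   47   57   76* 107* 141  142  101   
[... 3477 characters left out ...]
   42   39   39   40   41   41   43   47   62   93  123  134  145  146  145 
147  147  147  147  148  146  143  132  123  103   71   61   64   70   70   69   72   93  124  134  144  145  146  147  147 
147  147  146  147  147  147  147  146  144  138  129  127  128  128  129  128  129  135  144  146  147  148  146  146  146 
147  148  147  147  147  147  147  147  147  147  145  146  145  145  145  145  145  145  146  146  146  147  147  147  147 
156  154  151  147  146  147  147  147  147  148  147  146  147  147  147  147  147  147  147  147  146  147  147  147  146 
214  210  187  158  148  147  147  147  147  147  147  147  147  147  147  146  148  147  146  147  147  147  147  147  147
```

```bash
sed -i 's/np.hypot(x,y)-20)/np.hypot(x,y)-q[10])/; s/d0<26/d0<31/; s/8,17,1.5\]/8,20,2.5,27]/; s/6,12,.8\]/4,12,.8,18]/; s/11,19.8,3\]/16,28,8,32]/; s/\[550,-90,-1,0,90/[550,-90,-1,0,70/; s/572,-65,1,80,200/572,-65,1,80,220/' tick.py; python3 tick.py
```

```text
top 278 [ 5.6109e+02 -8.0460e+01 -2.4000e-01  4.3990e+01  1.3722e+02  2.3898e+02
  9.5000e-01  5.0100e+00  1.9990e+01  3.1400e+00  2.9070e+01] 667.0
side 168 [ 5.6108e+02 -7.5470e+01 -8.0000e-02  3.8910e+01  1.4119e+02  1.6152e+02
  4.6000e-01  7.3800e+00  2.0130e+01  5.5900e+00  2.9250e+01] 1379.0
```

Tick angle is about -0.21 rad (mostly from the top view), shaft axis at about (561.1, -77.5), knob at (518.3, -281.5, yaw -0.53). Going to the knob.

```bash
python3 -m jog '[[0,0,0,0,0,-0.138],[0,0,0,0,0,-0.138],[0,0,0,0,0,-0.138],[0,0,0,0,0,-0.138],[0,0,0,0,0,-0.138],[0,0,0,0,0,-0.138],[0,0,0,0,0,-0.138],[0,0,0,0,0,-0.138],[0,0,0,0,0,0]]' 100; python3 -m jog '[[-26,15,0,0,0,0],[-26,15,0,0,0,0],[-26,15,0,0,0,0],[-26,15,0,0,0,0],[-26,15,0,0,0,0],[-26,15,0,0,0,0],[-2,0,0,0,0,0],[0,0,30,0,0,0],[0,0,30,0,0,0],[0,0,0,0,0,0]]'
```

```text
time: 10.9
tool_pos: [336.5, -275.5, 145.7]
tcp_rot: [-3.142, 0.0, 2.616]
contact_force: [1.2, 0.1, 0.2]
grip_width: 91.4
finger_force: 0.0
time: 11.9
tool_pos: [515.5, -275.5, 81.9]
tcp_rot: [3.141, -0.009, 2.612]
contact_force: [-0.7, 0.8, 0.0]
grip_width: 91.5
finger_force: 0.0
```

```bash
python3 -m jog '[[-5.5,-3.8,0,0,0,0],[0,0,20,0,0,0],[0,0,20,0,0,0],[0,0,12,0,0,0],[0,0,5,0,0,0],[0,0,0,0,0,0],[0,0,0,0,0,0]]'; python3 -c "
from plant import bot
for i in range(1):
  o=bot.get_obs();print(o['tool_pos'],o['tcp_rot'],o['contact_force'])"
```

```text
time: 12.6
tool_pos: [521.8, -283.7, 29.8]
tcp_rot: [-3.141, 0.002, 2.615]
contact_force: [-0.2, -0.2, -0.1]
grip_width: 91.8
finger_force: 0.0
[ 521.82728029 -283.66684506   29.80025595] [-3.14132182e+00  1.83151551e-03  2.61457189e+00] [-0.19053956 -0.16823342 -0.12121148]
```

```bash
python3 -m jog '[[4,0.5,4,0,0,0],[0,0,4.5,0,0,0],[0,0,0,0,0,0],[0,0,0,0,0,0]]'; python3 -m jog '[[0,0,0,0,0,0],[0,0,0,0,0,0],[0,0,0,0,0,0],[0,0,0,0,0,0],[0,0,0,0,0,0],[0,0,0,0,0,0],[0,0,0,0,0,0],[0,0,0,0,0,0],[0,0,0,0,0,0],[0,0,0,0,0,0]]' 0
```

```text
time: 13.0
tool_pos: [518.0, -280.7, 20.2]
tcp_rot: [-3.142, -0.0, 2.615]
contact_force: [-0.2, -0.0, -0.2]
grip_width: 91.8
finger_force: 0.0
time: 14.0
tool_pos: [518.0, -280.7, 20.2]
tcp_rot: [-3.142, 0.0, 2.615]
contact_force: [-1.1, -1.2, -0.4]
grip_width: 16.0
finger_force: 3.2
```

```bash
python3 -m jog '[[0,0,0,0,0,0],[0,0,-5,0,0,0],[0,0,-20,0,0,0],[0,0,-25,0,0,0],[0,0,-25,0,0,0],[0,0,-20,0,0,0],[0,0,-5,0,0,0],[0,0,0,0,0,-0.105],[0,0,0,0,0,-0.105],[0,0,0,0,0,-0.105],[0,0,0,0,0,0],[0,0,0,0,0,0]]'; python3 -m jog '[[0,10,0,0,0,0],[0,25,0,0,0,0],[0,25,0,0,0,0],[0,25,0,0,0,0],[0,25,0,0,0,0],[0,25,0,0,0,0],[0,25,0,0,0,0],[0,25,0,0,0,0],[0,15,0,0,0,0],[0,8,0,0,0,0],[0,0,0,0,0,0],[0,0,0,0,0,0]]'
python3 - <<'E'
from warp import *
I={c:bot.capture(c) for c in("top","side")}
o=bot.get_obs();T=o["tool_pos"];print(T,o["tcp_rot"],o["grip_width"])
x=[]
for c in I:
    p=proj(c,[T[0],T[1],90])[0].astype(int);x.append(crop(I[c],p,25,8))
cv2.imwrite("pics/hold.png",np.hstack(x))
E
```

```text
time: 15.2
tool_pos: [517.8, -280.5, 119.6]
tcp_rot: [3.141, -0.001, 2.927]
contact_force: [0.2, -1.0, -0.9]
grip_width: 16.0
finger_force: 30.0
time: 16.4
tool_pos: [561.7, -77.9, 120.2]
tcp_rot: [-3.141, 0.0, 2.929]
contact_force: [-0.6, 0.3, -0.3]
grip_width: 15.6
finger_force: 30.0
[561.61262699 -78.28820363 120.18148714] [-3.14126442e+00  2.18630562e-05  2.92856595e+00] 15.74708803291042
```

View pics/hold.png

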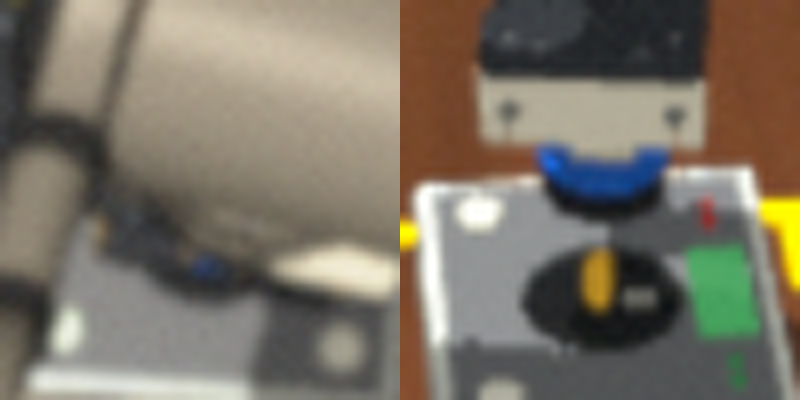

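The side view shows the held knob's disc centre (col 604) lined up with the black dial centre (603) and the shaft (582–616, flat facing right). The knob is aligned sideways, so I descend while watching the force.

```bash
python3 -m jog '[[0,0,10,0,0,0],[0,0,12,0,0,0],[0,0,8,0,0,0],[0,0,3,0,0,0],[0,0,0,0,0,0]]';  python3 -m jog '[[0,0,2,0,0,0],[0,0,2,0,0,0],[0,0,0,0,0,0]]'; python3 -m jog '[[0,0,1.5,0,0,0],[0,0,0,0,0,0]]'
```

```text
time: 17.0
tool_pos: [561.3, -77.3, 86.3]
tcp_rot: [3.142, -0.002, 2.93]
contact_force: [-0.5, 0.3, -1.0]
grip_width: 15.8
finger_force: 30.0
time: 17.3
tool_pos: [561.7, -77.3, 83.2]
tcp_rot: [-3.142, 0.0, 2.93]
contact_force: [0.1, -0.3, -0.7]
grip_width: 15.8
finger_force: 30.0
time: 17.5
tool_pos: [561.7, -77.3, 81.7]
tcp_rot: [-3.142, 0.0, 2.93]
contact_force: [-1.0, -1.0, -0.2]
grip_width: 15.7
finger_force: 30.0
```

```bash
python3 -m jog '[[0,0,2,0,0,0],[0,0,0,0,0,0]]';  python3 -m jog '[[0,0,2,0,0,0],[0,0,0,0,0,0]]'; python3 -m jog '[[0,0,2,0,0,0],[0,0,0,0,0,0]]'
```

```text
time: 17.7
tool_pos: [561.6, -77.3, 79.5]
tcp_rot: [-3.142, -0.0, 2.93]
contact_force: [0.3, -0.6, -0.4]
grip_width: 16.2
finger_force: 30.0
time: 17.9
tool_pos: [561.6, -77.3, 77.4]
tcp_rot: [-3.142, -0.0, 2.93]
contact_force: [-0.3, 0.5, -0.4]
grip_width: 15.6
finger_force: 30.0
time: 18.1
tool_pos: [561.6, -77.3, 75.4]
tcp_rot: [-3.142, -0.0, 2.93]
contact_force: [0.7, 0.5, -0.6]
grip_width: 15.7
finger_force: 30.0
```

```bash
python3 -m jog '[[0,0,2,0,0,0],[0,0,2,0,0,0],[0,0,0,0,0,0]]';  python3 -m jog '[[0,0,2,0,0,0],[0,0,0,0,0,0]]'; python3 -m jog '[[0,0,2,0,0,0],[0,0,0,0,0,0]]'; python3 -m jog '[[0,0,1.5,0,0,0],[0,0,0,0,0,0]]'
```

```text
time: 18.4
tool_pos: [561.5, -77.3, 71.4]
tcp_rot: [-3.142, -0.001, 2.93]
contact_force: [-0.7, 0.1, -1.4]
grip_width: 16.1
finger_force: 30.0
time: 18.6
tool_pos: [561.8, -77.3, 69.7]
tcp_rot: [-3.142, 0.0, 2.93]
contact_force: [-0.7, 0.7, 1.9]
grip_width: 15.9
finger_force: 30.0
time: 18.8
tool_pos: [561.8, -77.4, 67.9]
tcp_rot: [-3.141, 0.0, 2.93]
contact_force: [-1.3, 0.5, 3.5]
grip_width: 15.8
finger_force: 30.0
time: 19.0
tool_pos: [561.8, -77.4, 66.4]
tcp_rot: [-3.141, 0.0, 2.93]
contact_force: [-1.8, 0.2, 5.5]
grip_width: 15.9
finger_force: 30.0
```

Spring profile matches the specification: the knob is seated and sinking. I'll press to the stop.

```bash
python3 -m jog '[[0,0,1,0,0,0],[0,0,0,0,0,0]]';  python3 -m jog '[[0,0,1,0,0,0],[0,0,0,0,0,0]]'; python3 -m jog '[[0,0,1,0,0,0],[0,0,0,0,0,0]]'
```

```text
time: 19.2
tool_pos: [561.9, -77.4, 66.0]
tcp_rot: [-3.141, 0.001, 2.93]
contact_force: [-3.2, 0.5, 8.7]
grip_width: 15.6
finger_force: 30.0
time: 19.4
tool_pos: [562.0, -77.4, 65.8]
tcp_rot: [-3.141, 0.001, 2.93]
contact_force: [-3.9, 0.5, 14.7]
grip_width: 15.5
finger_force: 30.0
time: 19.6
tool_pos: [562.1, -77.4, 65.6]
tcp_rot: [-3.141, 0.002, 2.93]
contact_force: [-6.5, 1.6, 20.8]
grip_width: 15.6
finger_force: 30.0
```

```bash
python3 -m jog '[[0,0,-0.6,0,0,0],[0,0,0,0,0,0],[0,0,0,0,0,0],[0,0,0,0,0,0]]'; python3 - <<'E'
from h import *
I={c:bot.capture(c) for c in("top","side")}
print(bot.get_obs()["moment"],bot.get_obs()["contact_force"],bot.get_obs()["tool_pos"])
cv2.imwrite("pics/end.png",np.hstack([cv2.resize(I["top"][130:300,290:480,::-1],(400,360)),cv2.resize(I["side"][170:290,250:400,::-1],(400,360),interpolation=cv2.INTER_CUBIC)]))
E
```

```text
time: 20.0
tool_pos: [562.0, -77.4, 65.7]
tcp_rot: [-3.141, 0.002, 2.93]
contact_force: [-5.6, 1.1, 16.5]
grip_width: 15.7
finger_force: 30.0
[ 0.25875752  0.88852109 -0.0224174 ] [-4.4168643   0.85908144 18.12691957] [562.03243394 -77.39367486  65.71109906]
```

View pics/end.png

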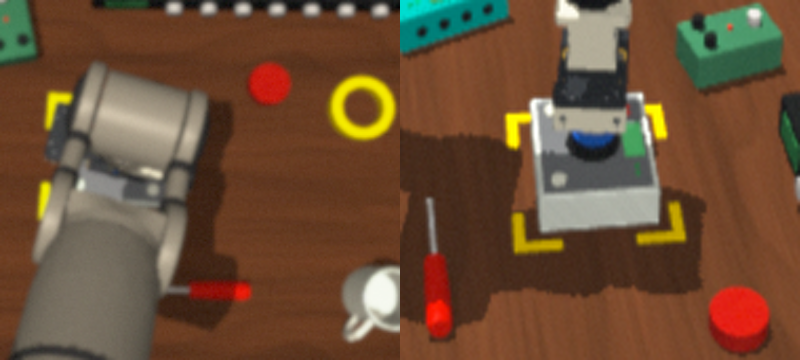

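The final picture shows the box inside the corners, the knob low on the dial under the fingers, and the bystanders in place. The force of about 17 N is stiff against the stop.

```bash
python3 -c "
from plant import bot
print(bot.close_job())"
```

```text
the job is handed in; nothing more can be done
None
```

I handed the job in at about 20 s: the box is inside the outline (2–3 mm off centre), the knob is fully on the shaft, and the fingers are still holding the switch at its stop with about 17 N; the hand-in gave no verdict.

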